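Index and lock the parts carousel

TASK

Bring the brass tin to the front of the parts carousel: push the carousel round by its upright wooden pegs until the cup with the brass tin faces the locking bolt, then push the bolt's red post inwards until the bolt is fully home in the notch of the rim, and leave it locked there. Only push, gently, with the fingers: grip nothing, do not touch or lift the parts standing in the cups, and leave the oil can, the pliers and the cardboard box where they are.

Things in the scene. Friction and masses are not known exactly. Their poses are not given: they have to be found in the camera images.
- stand: fixed grey stand. Origin on the bench (z = 0) on the carousel's vertical axis; z up. Its own -x direction is the front: there the locking bolt lies on a bar that reaches 214 mm from the axis; the bolt's guide block lies 148 to 172 mm in front of the axis, 40 mm wide, top at z = 55 mm. Position and yaw differ from run to run
- carousel: turning part; turns endlessly both ways about the stand's vertical axis against about 0.16 N m of friction (1.3 N at a peg) and stays where it is left. Origin on the axis at bench level (z = 0), z up. Aluminium rim disc, radius 140 mm, z = 30 to 40 mm; on it a plywood disc, radius 117 mm, top at z = 50 mm. Carries 4 cups, 4 notches and 4 pegs
- cup (a point): centre, at floor height (z = 50 mm), of the cup in the carousel's own +x direction, 78 mm from the axis: a wooden ring 10 mm high, inside diameter 81 mm. Three alike follow every 90 degrees (+y, -x, -y)
- notch (a point): mouth of the rim notch in the carousel's own +x direction, 140 mm from the axis, z = 35 mm. Three alike every 90 degrees, so one in front of each cup. 19 mm wide, mouth flared to 38 mm: the bolt enters and centres the disc when the disc is within about 4 degrees
- peg (a point): top (z = 108 mm) of the upright wooden peg at 45 degrees between the carousel's +x and +y, 128 mm from the axis. Three alike every 90 degrees, each midway between two cups. 14 mm thick (18 mm at the head), rising from the rim at z = 40 mm. Push it sideways, along the rim
- bolt (a joint): travel of the locking bolt, m: 0 = drawn out (nose 4 mm clear of the rim), 0.024 = fully home in a notch. It slides level along the stand's +x, towards the axis, moves against about 2 N of friction and stays where it is left. If no notch is in front of it, its nose strikes the rim at about 0.004 to 0.010
- bolt_post (a point): top centre of the bolt's upright red post, 16 mm thick, from z = 41 mm to z = 91 mm; it moves with the bolt (206 mm in front of the axis when drawn, 182 mm when home). Push it towards the axis from its outer side
- brass_tin: small open brass tin, 58 mm in diameter, 39 mm high, standing loose in one of the four cups (which one differs). Origin at the centre of its underside, z = 50 mm; axis z up
- sheave_2: dark brown wooden pulley wheel, 63 mm in diameter, 22 mm high, lying loose in another cup. Origin at the centre of its underside, z = 50 mm
- sheave_5: second dark brown wooden pulley wheel, 63 mm in diameter, 22 mm high, loose in another cup. Origin at the centre of its underside, z = 50 mm
- ring_2: pale wooden ring, 75 mm in diameter, 14 mm high, lying loose in another cup. Origin at the centre of its underside, z = 50 mm
- oil_can: brass oil can, 74 mm in diameter, 186 mm high with its spout, standing on the bench left of the carousel. Origin at the centre of its underside
- pliers: pliers, 61 x 188 x 12 mm, lying on the bench left of the carousel. Origin under their centre
- rivet_box: small pale cardboard box, 57 x 87 x 35 mm, on the bench right of the carousel. Origin at the centre of its underside
Things that resemble listed ones, but are neither listed nor needed, are in the scene too. Of the things that look like the brass_tin, the largest one is meant.

How it is judged (in metres and radians):
On the way, in this order (a step that is already met when the one before it is completed fails the run):
1. the brass tin has come round to the front, a notch of the rim faces the bolt, and the bolt is still drawn out (x of brass_tin in the frame of stand below -0.05 m and y of brass_tin in the frame of stand between -0.03 and 0.03 m and (angle between the x axis of carousel and the x axis of stand, either way round below 0.12 rad or angle between the y axis of carousel and the x axis of stand, either way round below 0.12 rad) and value of joint bolt below 0.012 m), for 0.1 s.
2. the bolt has been pushed home into the notch (value of joint bolt above 0.0205 m), for 0.1 s.
At the end, for the whole second after the job is handed in: The carousel stands still with the brass tin upright in the cup at the front (within 30 mm sideways of the bolt's line), a notch in line with the bolt within 0.05 rad, the bolt home in it (at least 20.5 of its 24 mm), and all four parts still down in their cups (x of brass_tin in the frame of stand below -0.05 m and y of brass_tin in the frame of stand between -0.03 and 0.03 m and (angle between the x axis of carousel and the x axis of stand, either way round below 0.05 rad or angle between the y axis of carousel and the x axis of stand, either way round below 0.05 rad) and value of joint bolt above 0.0205 m and angular speed of carousel below 0.05 rad/s and angle between brass_tin's own z axis and vertical below 0.15 rad and height (world z) of brass_tin between 0.042 and 0.058 m and height (world z) of sheave_2 between 0.042 and 0.058 m and height (world z) of sheave_5 between 0.042 and 0.058 m and height (world z) of ring_2 between 0.042 and 0.058 m); the robot touches nothing.
It fails at once if a part in a cup was touched by the robot (contact force between any of the fingers, the arm and brass_tin above 1 N or contact force between any of the fingers, the arm and sheave_2 above 1 N or contact force between any of the fingers, the arm and sheave_5 above 1 N or contact force between any of the fingers, the arm and ring_2 above 1 N).
It fails at once if a part was lifted out of its cup or tipped (height (world z) of any of brass_tin, sheave_2, sheave_5, ring_2 above 0.065 m or angle between brass_tin's own z axis and vertical above 0.35 rad).
It fails at once if the carousel or the bolt was gripped or pushed roughly (over 35 N) (contact force between the fingers and carousel above 35 N or contact force between the fingers and bolt above 35 N).
It fails at once if the carousel was flung round (angular speed of carousel above 3 rad/s).
It fails at once if a bystander was disturbed (distance of any of oil_can, pliers, rivet_box from where it was at the start of the episode above 0.02 m).
It also fails if it takes over 72 s, if anything falls off the work surface, if the arm or the gripper's body presses on something with over 40 N, if the wrist force passes 120 N, or if a joint passes its speed limit or range.

ROBOT

A 7-joint arm with a two-finger parallel gripper is mounted at the origin on a cart in front of the work surface, level with it; the furniture and walls round the work are solid. World frame = base frame: x ahead of the robot, y to its left, z up, the work surface at z = 0. Lengths are in mm, angles in rad, forces in N, time in s.
With the tool pointing down it reaches from about 400 to 900 mm from the base axis. Payload 5.5 kg.
Tool frame: the origin (TCP) lies midway between the tips of the shut fingers; the grasp point (between the pads) lies 19 mm behind it (env.pinch_z is the distance from the TCP to the grasp point, in mm); z points along the fingers, y is the direction in which the jaws open and shut (so a half turn about z gives the same grasp; the last joint's range is limited). The gripper opens to 92 mm and grips with 3 to 60 N. Pads are 19 mm wide; open, the fingers measure 130 mm over their backs; the gripper's body (75 mm by 190 mm) begins 47 mm behind the grasp point.
Start: joints at [1.382, 0.501, -0.427, 1.55, 0.221, 1.138, -0.21], TCP at [283.814, -584.765, 186.829] pointing down, gripper open.
Joint ranges: [-2.88, 2.88], [-0.31, 2.03], [-1.54, 1.56], [0.2, 2.42], [-1.41, 4.55], [0.19, 2.02], [-2.57, 2.57]. Speed limits (rad/s): [2.57, 2.57, 3.14, 3.14, 3.14, 3.14, 3.14].

INTERFACE

Orientations are given as a rotation vector (axis times angle).
In Python, from station import env gives the robot as it stands. The module is installed in compiled form; this text tells all that it offers.
- The arm moves only by the tool play_rows, never from a script. Its argument "plan" is text: rows parted by semicolons, each of 5 numbers parted by spaces: the gripper command: -1 is fully open, 1 is shut, values between are in proportion, then the shift along the tool's x, y, z in cm, then the turn about the tool's z in rad. In form: jaw x y z spin; .... A call has 1 to 20 rows; each row is the pose to reach, as a shift and turn from the pose commanded when the call began, along the tool's axes at that moment; what a row does not reach only later rows make up. A row lasts 1/10 s, in which the tool goes at most 50 mm and 8.59 degrees, less where a joint would pass 70% of its speed; a pose out of reach is approached as far as the arm can. A call with a gripper value outside its range is refused whole. The fingers move at their own pace and stop on an object; the grip force is fixed at half the most. Time passes only in rows, so rows that repeat a pose let the fingers close. It gives the time, the measured TCP pose, the force and the opening at its end, in the units of the state.
- env.get_state(): the state, without advancing time (a new reading comes with each control period).
- env.camera(name): name is "scene" or "top"; returns a dict with "frame" (400x640x3 uint8, blue, green, red), "z_map" (400x640 float32, mm along the optical axis (not along the pixel's ray), 0 where there is no reading), "fx", "fy", "cx", "cy" (pixels), "rvec" (rotation vector, rad) and "tvec" (3), from world to camera coordinates, as OpenCV has them. Camera axes: x right, y down, z forward; pixel columns grow to the right and rows downward; lengths in mm; the calibration is good to about 2 mm. A picture is of the moment at which its call begins.
- env.close_job(): hands the job in, once; it reports no verdict.
The state is a dict: "time": time; "joints": joint angles; "qvel": joint speeds; "tau": joint torques, N m; "tool_pos": TCP position; "tool_rot": TCP orientation; "force": force on the tool from outside, world axes, zero at the start; "torque": the same for the moment, N m; "finger_gap": finger opening in mm.
Only numpy, scipy, OpenCV 4.12 (cv2) and the standard library are available. Lean on these libraries where they do the work, as an engineer would, in place of code of your own. Each camera call takes 0.05 s, during which the arm holds its last target. There are 200 camera calls.

## Working session

There is one attempt and no reset: what is moved stays moved. The work goes in short steps, Python scripts to look and compute and a tool call to move; the robot and the scene stay as the last step left them, time stands still between calls to the robot, and variables do not carry over. Pictures are saved under pics/ and viewed, about 8 in all and at most 12, crops included, and the job is handed in when it is done.

Besides the shell and the picture viewer there is one more tool, called after "Call:" as a command line: name --argument value ..., lists and objects as JSON in quotes. play_rows: Moves the arm, as the interface text tells. Its arguments: {"type":"object","properties":{"plan":{"type":"string"}},"required":["plan"]}

```bash
mkdir -p pics
cat > h.py <<'E'
import numpy as np,cv2
from station import env
def cam(n):
    c=env.camera(n); c['R']=cv2.Rodrigues(np.array(c['rvec'],float))[0]; c['t']=np.array(c['tvec'],float).ravel(); return c
def ray(c,u,v,z):
    d=c['R'].T@np.array([(u-c['cx'])/c['fx'],(v-c['cy'])/c['fy'],1.]); o=-c['R'].T@c['t']
    return o+d*(z-o[2])/d[2]
def pts(c):
    v,u=np.mgrid[:400,:640]; Z=c['z_map'].astype(float)
    P=np.stack([(u-c['cx'])/c['fx']*Z,(v-c['cy'])/c['fy']*Z,Z],-1)
    W=(P-c['t'])@c['R']; W[Z<=0]=np.nan; return W
def proj(c,p): return cv2.projectPoints(np.array(p,float).reshape(-1,3),np.array(c['rvec'],float),c['t'],np.array([[c['fx'],0,c['cx']],[0,c['fy'],c['cy']],[0,0,1.]]),None)[0].reshape(-1,2)
E
python3 - <<'E'
from h import *
for n in('top','scene'):
    c=cam(n); cv2.imwrite(f'pics/{n}0.png',c['frame']); np.savez(f'{n}0.npz',**c); print(n,-c['R'].T@c['t'],c['fx'])
s=env.get_state(); print(s['tool_pos'],s['tool_rot'],s['time'],s['force'],s['finger_gap'])
E
```

```text
top [ 443.91389129  227.94574999 1032.63773555] 381.5680700722639
scene [111.01071346 965.96837199 967.09595676] 475.6087809848543
[ 283.41322088 -584.16827921  185.86789283] [-3.06005886e+00 -7.03330307e-01  5.63457483e-04] 0.1 [-0.04029205 -0.25581391 -0.02372001] 91.69621493010253
```

View pics/top0.png

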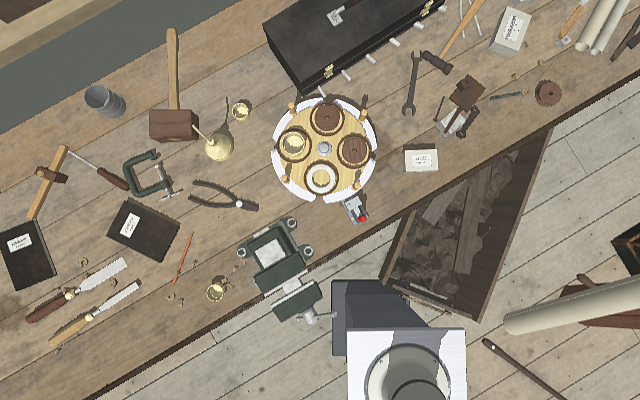

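View pics/scene0.png

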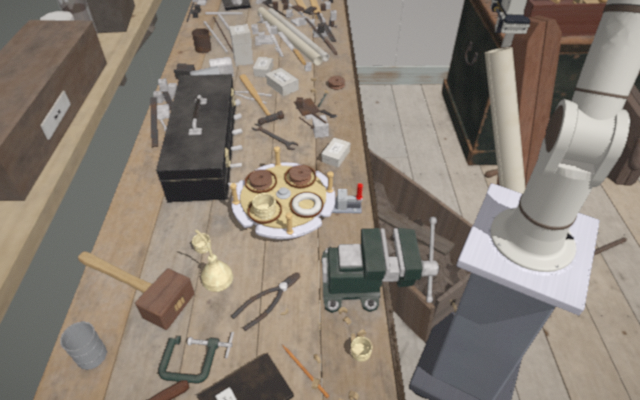

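The top view shows the carousel hub at about (324,148), the brass tin in the cup at (293,143), the red post at (362,219), and pegs near (293,106), (363,99), (358,191) and (287,186). The scene view agrees.

Run:
```python
from h import *
c=dict(np.load('top0.npz')); 
for p in [(324,148,50),(293,143,89),(362,219,91),(293,106,108),(363,99,108),(358,191,108),(287,186,108)]: print(p,ray(c,*p).round())
W=pts(c)
f=c['frame'].astype(int)
red=(f[...,2]>150)&(f[...,1]<80)&(f[...,0]<80)
v,u=np.nonzero(red);k=(u>340)&(u<380); print('red',u[k].mean(),v[k].mean(),ray(c,u[k].mean(),v[k].mean(),85))
h=W[...,2]
m=np.zeros((400,640),bool);m[80:225,255:395]=1
# rim: white, z 30-45
rim=m&(f.min(-1)>170)&(h>25)&(h<47)
q=W[rim][:,:2]
# plywood disc points z 46-58
for zlo,zhi in((27,45),):
    hull=cv2.convexHull(q.astype(np.float32))[:,0]; (x,y),r=cv2.minEnclosingCircle(hull); print('rim',x,y,r,rim.sum())
A=np.c_[2*hull,np.ones(len(hull))]; s=np.linalg.lstsq(A,(hull**2).sum(1),rcond=None)[0]; print(s[:2],np.sqrt(s[2]+s[0]**2+s[1]**2))
pk=m&(h>96)&(h<120)
n,l,st,ce=cv2.connectedComponentsWithStats(pk.astype(np.uint8))
for i in range(1,n):
    if st[i,4]>5: print('peg',ce[i],st[i,4],np.nanmedian(W[l==i],0),ray(c,*ce[i],108))
cv2.imwrite('pics/crop.png',cv2.resize(c['frame'][85:230,250:400],None,fx=4,fy=4,interpolation=cv2.INTER_CUBIC))
```

```text
(324, 148, 50) [633. 217.  50.]
(293, 143, 89) [639. 294.  89.]
(362, 219, 91) [448. 125.  91.]
(293, 106, 108) [726. 292. 108.]
(363, 99, 108) [743. 120. 108.]
(358, 191, 108) [516. 135. 108.]
(287, 186, 108) [529. 308. 108.]
red 361.64516129032256 218.83870967741936 [448.37161626 124.92006407  85.        ]
rim 608.1958618164062 201.825439453125 167.29139709472656 1815
[622.7029348  212.77071088] 143.62791221667825
peg [303.53125  81.90625] 32 [786.75217963 266.34644853 106.26196784] [786.45471005 266.29984645 108.        ]
peg [290.925 104.8  ] 40 [729.94764247 297.44982477 105.34832971] [729.38564481 297.54708312 108.        ]
peg [363.5 112. ] 40 [711.13167158 119.01402567 105.82342391] [710.6714746  119.36196714 108.        ]
peg [283.58974359 177.17948718] 39 [551.49448674 315.47398163 105.62005376] [551.02563629 316.06788909 108.        ]
peg [357.         184.41025641] 39 [533.08667733 137.60005209 105.61420303] [532.10168921 137.6328802  108.        ]
```

View pics/crop.png

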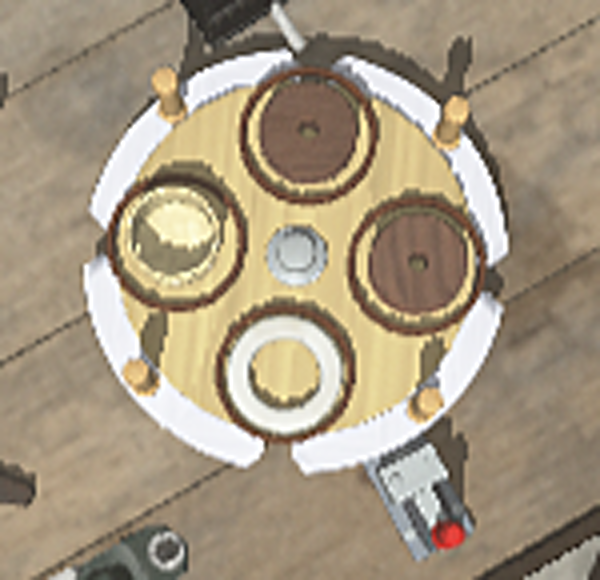

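Run:
```python
from h import *
R=cv2.Rodrigues(np.array(env.get_state()['tool_rot']))[0]; print(R.round(3))
th=np.deg2rad(206.9-180); ex=np.array([np.cos(th),np.sin(th)]); ey=np.array([-ex[1],ex[0]]); C=np.array([630.8,217.6])
H={}
for n in('top','scene'):
    W=pts(dict(np.load(n+'0.npz'))).reshape(-1,3); W=W[~np.isnan(W[:,0])]
    L=np.c_[(W[:,:2]-C)@ex,(W[:,:2]-C)@ey]
    for (a,b),z in zip((L//50).astype(int),W[:,2]):
        if -7<=a<6 and -7<=b<7: H[a,b]=max(H.get((a,b),0),z)
print('      y',[b*50 for b in range(-7,7)])
for a in range(-7,6): print(a*50,[int(H.get((a,b),-1)) for b in range(-7,7)])
print(env.get_state()['joints'])
```

```text
[[ 0.9    0.437 -0.001]
 [ 0.437 -0.9    0.002]
 [ 0.    -0.002 -1.   ]]
      y [-350, -300, -250, -200, -150, -100, -50, 0, 50, 100, 150, 200, 250, 300]
-350 [0, 0, 0, 0, 0, 0, 0, 0, 0, 0, 125, 125, 125, -1]
-300 [-1, 0, -1, 0, 0, 1, 3, 4, 2, 3, 126, 127, 128, 5]
-250 [5, 5, 5, 4, 6, 4, 93, 95, 4, 20, 128, 129, 127, 34]
-200 [5, 37, 40, 39, 5, 6, 91, 87, 5, 4, 120, 107, 106, 18]
-150 [83, 80, 42, 40, 4, 53, 111, 65, 62, 7, 79, 102, 96, 34]
-100 [74, 70, 7, 35, 61, 76, 75, 70, 69, 53, 5, 14, 7, 5]
-50 [63, 10, 9, 4, 64, 77, 77, 69, 67, 110, 4, 14, 15, 13]
0 [8, 13, 12, 5, 110, 77, 77, 93, 92, 65, 5, 6, 14, 14]
50 [14, 13, 6, 5, 51, 76, 78, 92, 94, 63, 5, 5, 6, 17]
100 [10, 6, 6, 20, 17, 63, 67, 111, 50, 5, 5, 171, 171, 5]
150 [132, 131, 131, 130, 131, 131, 132, 5, 6, 32, 31, 186, 186, 66]
200 [132, 133, 132, 133, 132, 131, 131, 5, 5, 32, 32, 5, 68, 67]
250 [154, 162, 162, 161, 132, 131, 131, 6, 5, 5, 4, 6, 64, 66]
[ 1.38219971  0.50176782 -0.42677224  1.55135151  0.22080537  1.13830727
 -0.21028068]
```

Call:
play_rows --plan "1 0 0 -3 0;1 0 0 -6.5 0;1 3 -3.3 -6.5 0;1 6.2 -6.8 -6.5 0;1 9.4 -10.3 -6.5 0;1 12.6 -13.8 -6.5 0;1 15.8 -17.3 -6.5 0;1 19 -20.9 -6.5 0;1 22.2 -24.4 -6.5 0;1 25.4 -27.9 -6.5 0;1 28.6 -31.4 -6.5 0;1 31.8 -35 -6.5 0;1 35 -38.5 -6.5 0;1 38.2 -42 -6.5 0;1 41.4 -45.5 -6.5 0;1 44.6 -49 -6.5 0;1 47.8 -52.5 -6.5 0;1 51 -56 -6.5 0;1 53.1 -58.3 -6.5 0;1 53.1 -58.3 -6.5 0"

```text
time: 2.1
tool_pos: [506.3, 177.6, 251.8]
tool_rot: [-3.055, -0.715, -0.001]
force: [0.4, 0.4, -1.3]
finger_gap: 0.5
```

Run:
```python
from h import *
s=env.get_state(); print(s['tool_pos'],s['tool_rot'],s['joints'],s['time'],s['finger_gap'],s['force'])
```

```text
[506.33707217 177.56895372 251.75630683] [-3.05499516e+00 -7.14601999e-01 -6.29983407e-04] [ 0.3993479   0.33623886 -0.96412769  1.74760481  0.28983685  1.20990042
 -1.75322813] 2.1 0.4674888262573095 [ 0.37676838  0.38537223 -1.28426402]
```

```bash
cat >> h.py <<'E'
CEN=np.array([630.8,217.6])
def arc(p,rot_deg,angs,dz=0,rad=0):
    "rows for rotating CCW about CEN from world xy p (tool x axis at rot_deg); radius change rad mm spread"
    p=np.array(p,float); a=np.deg2rad(rot_deg); tx=np.array([np.cos(a),np.sin(a)]); ty=np.array([tx[1],-tx[0]])
    o=[]
    for k,d in enumerate(angs):
        t=np.deg2rad(d); v=p-CEN; v=v*(1+rad/np.linalg.norm(v)*(k+1)/len(angs))
        q=CEN+np.array([[np.cos(t),-np.sin(t)],[np.sin(t),np.cos(t)]])@v-p
        o.append(f'1 {q@tx/10:.1f} {q@ty/10:.1f} {dz:g} {-t:.2f}')
    print('; '.join(o))
E
python3 -c "
from h import *
arc((506.3,171.3),25.9,range(3,43,3),16.7)"
```

```text
1 -0.0 0.7 16.7 -0.05; 1 -0.1 1.4 16.7 -0.10; 1 -0.0 2.1 16.7 -0.16; 1 0.0 2.8 16.7 -0.21; 1 0.1 3.5 16.7 -0.26; 1 0.3 4.1 16.7 -0.31; 1 0.4 4.8 16.7 -0.37; 1 0.6 5.5 16.7 -0.42; 1 0.9 6.1 16.7 -0.47; 1 1.1 6.8 16.7 -0.52; 1 1.4 7.4 16.7 -0.58; 1 1.8 8.0 16.7 -0.63; 1 2.1 8.6 16.7 -0.68; 1 2.5 9.2 16.7 -0.73
```

Call:
play_rows --plan "1 0 0 4 0;1 0 0 8 0;1 0 0 12 0;1 0 0 15 0;1 0 0 16.7 0;1 0 0 16.7 0"

```text
time: 2.7
tool_pos: [505.1, 170.0, 82.7]
tool_rot: [3.062, 0.703, -0.007]
force: [-0.2, -0.4, 0.2]
finger_gap: 0.1
```

Call:
play_rows --plan "1 0 0.7 -0.2 -0.05;1 -0.1 1.4 -0.2 -0.1;1 0 2.1 -0.2 -0.16;1 0 2.8 -0.2 -0.21;1 0.1 3.5 -0.2 -0.26;1 0.3 4.1 -0.2 -0.31;1 0.4 4.8 -0.2 -0.37;1 0.6 5.5 -0.2 -0.42;1 0.9 6.1 -0.2 -0.47;1 1.1 6.8 -0.2 -0.52;1 1.4 7.4 -0.2 -0.58;1 1.8 8 -0.2 -0.63;1 2.1 8.6 -0.2 -0.68;1 2.5 9.2 -0.2 -0.73;1 2.5 9.2 -0.2 -0.73"

```text
time: 4.2
tool_pos: [571.8, 98.6, 88.6]
tool_rot: [2.609, 1.747, 0.004]
force: [-1.4, 0.3, -0.4]
finger_gap: 0.2
```

Run:
```python
from h import *
s=env.get_state(); R=cv2.Rodrigues(np.array(s['tool_rot']))[0]; a=np.rad2deg(np.arctan2(R[1,0],R[0,0])); print(s['tool_pos'],a,s['joints'],s['time'],s['force'])
c=cam('top'); cv2.imwrite('pics/t1.png',cv2.resize(c['frame'][70:240,240:420],None,fx=3,fy=3))
# commanded: rotated 42 deg from (506.3,171.3)
t=np.deg2rad(42);v=np.array([506.3,171.3])-CEN;q=CEN+np.array([[np.cos(t),-np.sin(t)],[np.sin(t),np.cos(t)]])@v
print(q);arc(q,25.9+42,range(3,40,3),0)
```

```text
[571.80521789  98.56637933  88.64296646] 67.59360842914539 [ 0.48979128  0.66502048 -0.96733156  1.80474387  0.64112029  1.01818143
 -1.12446754] 4.2 [-1.44759941  0.31004563 -0.42943852]
[569.2592163   99.88563409]
1 -0.0 0.7 0 -0.05; 1 -0.1 1.4 0 -0.10; 1 -0.0 2.1 0 -0.16; 1 0.0 2.8 0 -0.21; 1 0.1 3.5 0 -0.26; 1 0.3 4.1 0 -0.31; 1 0.4 4.8 0 -0.37; 1 0.6 5.5 0 -0.42; 1 0.9 6.1 0 -0.47; 1 1.1 6.8 0 -0.52; 1 1.4 7.4 0 -0.58; 1 1.8 8.0 0 -0.63; 1 2.1 8.6 0 -0.68
```

View pics/t1.png

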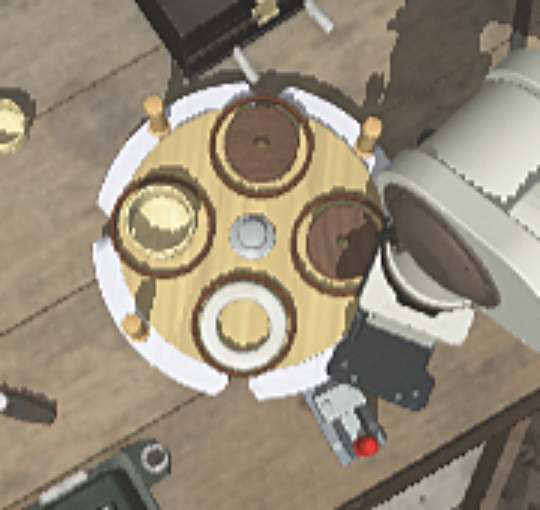

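The carousel seems unmoved: the tin is still at about (160,225) in the crop, and the gripper is past the peg. I'll check from the scene camera.

Run:
```python
from h import *
c=cam('scene'); print(proj(c,[571.8,98.6,88.6]),proj(c,[532,137.6,108]))
cv2.imwrite('pics/s1.png',cv2.resize(c['frame'][100:280,190:430],None,fx=3,fy=3))
c=cam('top'); print(proj(c,[571.8,98.6,88.6]),proj(c,[532,137.6,108]))
```

```text
[[323.05966381 164.69522897]] [[329.2938367  172.67160967]]
[[371.68854846 169.17220899]] [[357.01401507 184.45177296]]
```

View pics/s1.png

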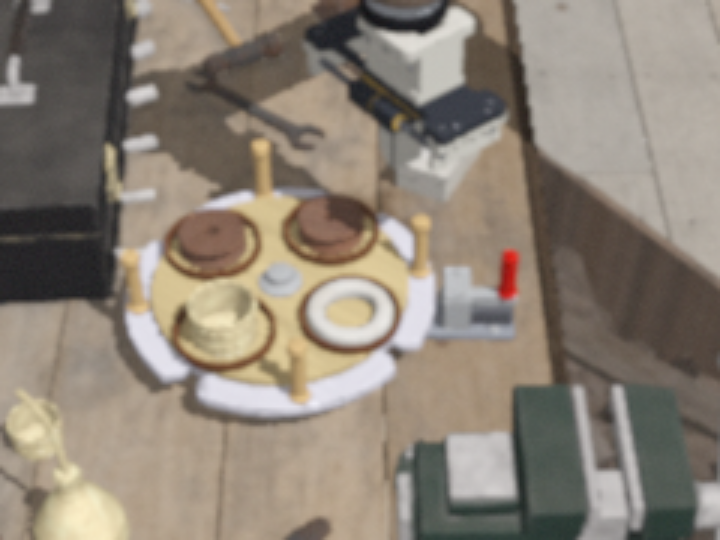

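Run:
```python
from h import *
s=env.get_state();T=np.array(s['tool_pos']);R=cv2.Rodrigues(np.array(s['tool_rot']))[0];print(T,s['time'])
for n in('scene','top'):
    W=pts(cam(n)).reshape(-1,3)
    k=(np.linalg.norm(W[:,:2]-T[:2],axis=1)<130)&(W[:,2]>60)&(W[:,2]<260)
    L=(W[k]-T)@R
    print(n,'tool coords by height above TCP')
    for h in range(-30,140,10):
        m=(-L[:,2]>=h)&(-L[:,2]<h+10)
        if m.sum()>3: print(h,m.sum(),'x',np.percentile(L[m,0],[2,50,98]).round(),'y',np.percentile(L[m,1],[2,50,98]).round())
```

```text
[569.99728815  99.83404962  87.84047793] 4.35
scene tool coords by height above TCP
-30 314 x [-21.  85. 125.] y [-124.  -36.   75.]
-20 311 x [-20.  58.  93.] y [-126.   29.   61.]
-10 36 x [-30. -18.  41.] y [-127. -117.  -25.]
0 26 x [-28. -20.  27.] y [-126. -116.  -48.]
10 28 x [13. 22. 28.] y [-57. -52. -42.]
20 7 x [15. 22. 26.] y [-55. -52. -46.]
40 12 x [ 9. 11. 13.] y [-7.  3. 11.]
50 31 x [-6. 11. 15.] y [-17.   0.  19.]
60 41 x [-8. 10. 14.] y [-18. -11.  18.]
70 35 x [-1. 11. 14.] y [-19.  -8.  19.]
80 16 x [-6. 10. 12.] y [-19. -16.  -7.]
100 38 x [-33.   6.  37.] y [-87. -82.  85.]
110 168 x [-27.  28.  38.] y [-87. -28.  83.]
120 241 x [-25.  30.  39.] y [-87.  -3.  83.]
130 153 x [-33.  26.  39.] y [-94. -22.  89.]
top tool coords by height above TCP
-30 333 x [ 39.  89. 127.] y [-91. -37.  75.]
-20 426 x [34. 59. 86.] y [ 5. 33. 63.]
-10 10 x [-31. -23. -18.] y [-125. -122. -111.]
0 22 x [-31. -25. -20.] y [-123. -118. -113.]
110 9 x [-20.  36.  38.] y [-56. -25.  10.]
120 64 x [-29.  31.  38.] y [-61. -42.  27.]
130 8 x [28. 36. 38.] y [-93. -43.  92.]
```

Call:
play_rows --plan "1 0.1 -1.4 0 0.1;1 0.3 -2.8 0 0.21;1 0.6 -4.1 0 0.31;1 1.1 -5.5 0 0.42;1 1.8 -6.8 0 0.52;1 2.5 -8 0 0.63;1 3.5 -9.1 0 0.73;1 3.5 -9.1 0 0.73;1 3.5 -9.1 0 0.73"

```text
time: 5.35
tool_pos: [498.8, 166.7, 87.1]
tool_rot: [3.06, 0.709, 0.001]
force: [0.4, -0.3, -0.5]
finger_gap: 0.5
```

Run:
```python
from h import *
s=env.get_state();T=np.array(s['tool_pos']);R=cv2.Rodrigues(np.array(s['tool_rot']))[0];print(T,s['time'],np.rad2deg(np.arctan2(R[1,0],R[0,0])))
W=pts(cam('scene')).reshape(-1,3)
L=(W-T)@R
k=(abs(L[:,0])<22)&(abs(L[:,1])<28)&(-L[:,2]<100)&(-L[:,2]>5); z=np.sort(W[k][:,2]); print(z[:8],k.sum())
m=k&(W[:,2]>125);print(np.percentile(L[m],[2,50,98],axis=0))
th=np.deg2rad(26.9); d=T[:2]-CEN; print('stand local',d@[np.cos(th),np.sin(th)],d@[-np.sin(th),np.cos(th)])
```

```text
[498.80404124 166.65407132  87.08724527] 5.35 26.10541559733686
[] 0Traceback (most recent call last):
  File "<stdin>", line 6, in <module>
    return _quantile_unchecked(
        a, q, axis, out, overwrite_input, method, keepdims, weights)
    return _ureduce(a,
                    func=_quantile_ureduce_func,
    ...<5 lines>...
                    overwrite_input=overwrite_input,
                    method=method)
    r = func(a, **kwargs)
    result = _quantile(arr,
                       quantiles=q,
    ...<2 lines>...
                       out=out,
                       weights=wgt)
    slices_having_nans = np.isnan(arr[-1, ...])
                                  ~~~^^^^^^^^^
IndexError: index -1 is out of bounds for axis 0 with size 0
```

Run:
```python
from h import *
s=env.get_state();T=np.array(s['tool_pos']);R=cv2.Rodrigues(np.array(s['tool_rot']))[0];print(T,s['time'])
c=cam('scene');W=pts(c).reshape(-1,3)
L=(W-T)@R; k=(np.linalg.norm(L[:,:2],axis=1)<110)
for h in range(-30,220,10):
    m=k&(-L[:,2]>=h)&(-L[:,2]<h+10)
    if m.sum()>3: print(h,m.sum(),'x',np.percentile(L[m,0],[2,50,98]).round(),'y',np.percentile(L[m,1],[2,50,98]).round())
cv2.imwrite('pics/s2.png',cv2.resize(c['frame'][60:280,190:430],None,fx=2.7,fy=2.7))
```

```text
[499.03577656 166.07115668  86.92537461] 5.4
-30 499 x [-59.  67. 105.] y [-72. -13.  71.]
-20 112 x [-67.  71.  99.] y [-60.  36.  75.]
-10 19 x [-71. -61.  59.] y [10. 14. 50.]
0 18 x [-68. -63. -57.] y [ 9. 16. 21.]
100 28 x [-30.   5.  36.] y [-88. -86. -83.]
110 99 x [-34.   1.  36.] y [-90. -86. -30.]
120 140 x [-33.   0.  37.] y [-89. -30.  27.]
130 149 x [-33.   2.  37.] y [-94. -89.  29.]
140 380 x [-32.   1.  35.] y [-97. -79. -48.]
150 166 x [-33.   3.  33.] y [-95. -55. -23.]
160 71 x [-20.   1.  25.] y [-53. -50. -17.]
170 63 x [-18.   4.  22.] y [-52. -49. -46.]
180 68 x [-20.   1.  22.] y [-53. -49. -11.]
190 90 x [-34.   0.  32.] y [-53. -49. -11.]
200 273 x [-33.   3.  37.] y [-52. -43. -12.]
210 192 x [-35.   1.  38.] y [-39. -27.   3.]
```

View pics/s2.png

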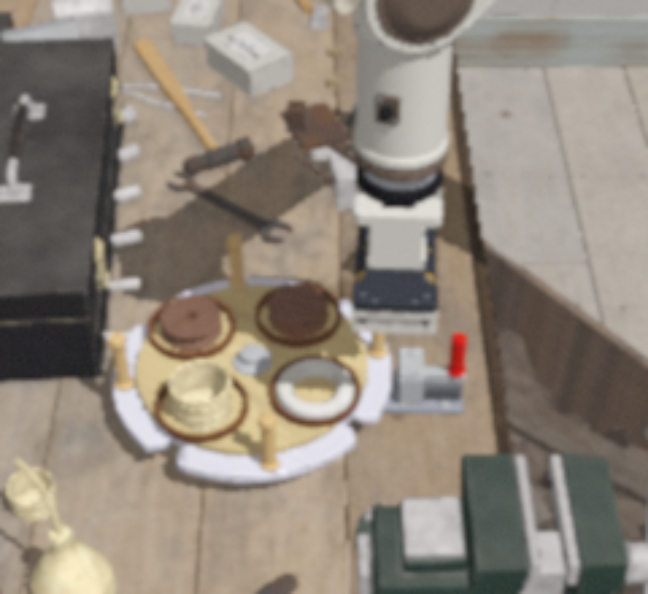

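Call:
play_rows --plan "1 0.8 0 1 0;1 0.8 0 2 0;1 0.8 0 3 0;1 0.8 0 3.8 0;1 0.8 0 4.2 0;1 0.8 0 4.2 0"

```text
time: 6.05
tool_pos: [505.1, 170.0, 43.9]
tool_rot: [-3.061, -0.704, 0.003]
force: [-0.1, -0.9, -0.7]
finger_gap: 0.4
```

Call:
play_rows --plan "1 0 0.7 0 -0.05;1 -0.1 1.4 0 -0.1;1 0 2.1 0 -0.16;1 0 2.8 0 -0.21;1 0.1 3.5 0 -0.26;1 0.3 4.1 0 -0.31;1 0.4 4.8 0 -0.37;1 0.4 4.8 0 -0.37"

```text
time: 6.85
tool_pos: [531.2, 127.9, 45.1]
tool_rot: [2.88, 1.254, 0.001]
force: [-0.1, 0.5, -0.5]
finger_gap: 0.2
```

```bash
cat >> h.py <<'E'
def look(name=None):
    "carousel peg angle (mod 90) by depth, tin, post, from the top and scene views"
    s=env.get_state();R=cv2.Rodrigues(np.array(s['tool_rot']))[0]
    T=np.array(s['tool_pos']);d=T[:2]-CEN
    print('t',s['time'],'T',T.round(1),'toolang',np.rad2deg(np.arctan2(R[1,0],R[0,0])).round(1),'r',np.hypot(*d).round(1),'ang',(np.rad2deg(np.arctan2(d[1],d[0]))%360).round(1),'F',np.round(s['force'],1),'q7',round(s['joints'][6],2))
    for n in('top','scene'):
        c=cam(n);W=pts(c);h=W[...,2];rr=np.hypot(W[...,0]-CEN[0],W[...,1]-CEN[1])
        pk=(h>98)&(h<114)&(abs(rr-128)<14)
        k,l,st,ce=cv2.connectedComponentsWithStats(pk.astype(np.uint8))
        for i in range(1,k):
            if st[i,4]>8:
                p=ray(c,*ce[i],105)[:2]-CEN; print(n,'peg?',st[i,4],'ang',(np.rad2deg(np.arctan2(p[1],p[0]))%360).round(1),'r',np.hypot(*p).round(1))
        f=c['frame'].astype(int)
        m=(h>82)&(h<97)&(abs(rr-78)<45)&(f[...,2]-f[...,0]>25)
        if m.sum()>20:
            v,u=np.nonzero(m); w=W[m][:,:2].mean(0)-CEN; print(n,'tin',m.sum(),'ang',(np.rad2deg(np.arctan2(w[1],w[0]))%360).round(1),np.hypot(*w).round())
        m=(f[...,2]>130)&(f[...,1]<70)&(f[...,0]<70)&(h>84)&(h<96)&(abs(rr-195)<30)
        if m.sum()>3:
            w=W[m][:,:2].mean(0); print(n,'post',m.sum(),w.round(1),'r',np.hypot(*(w-CEN)).round(1))
        if name and n==name[0]: cv2.imwrite('pics/'+name[1],cv2.resize(c['frame'][60:250,220:440],None,fx=3,fy=3))
E
python3 -c "
from h import *
look()
arc((505.4,170.),25.9,[21])
t=np.deg2rad(21);v=np.array([505.4,170.])-CEN;q=CEN+np.array([[np.cos(t),-np.sin(t)],[np.sin(t),np.cos(t)]])@v;print(q)"
```

```text
t 6.85 T [531.2 127.9  45.1] toolang 47.0 r 134.0 ang 222.0 F [-0.1  0.5 -0.5] q7 -1.56
top peg? 39 ang 323.8 r 127.6
top peg? 40 ang 53.4 r 127.7
top peg? 38 ang 143.4 r 127.1
top tin 85 ang 93.1 76.0
top post 22 [450.3 122.6] r 204.0
scene peg? 30 ang 324.3 r 125.1
scene peg? 10 ang 227.3 r 120.4
scene peg? 38 ang 54.7 r 128.8
scene peg? 43 ang 143.3 r 129.7
scene tin 138 ang 101.6 55.0
scene post 18 [447.7 125.7] r 204.9
1 0.5 4.9 0 -0.37
[530.78732892 128.22223083]
```

```bash
python3 -c "
from h import *
arc((530.3,128.3),47.0,range(3,61,3))"
```

```text
1 -0.0 0.7 0 -0.05; 1 -0.1 1.4 0 -0.10; 1 -0.0 2.1 0 -0.16; 1 0.0 2.8 0 -0.21; 1 0.1 3.5 0 -0.26; 1 0.3 4.2 0 -0.31; 1 0.4 4.9 0 -0.37; 1 0.6 5.6 0 -0.42; 1 0.9 6.2 0 -0.47; 1 1.2 6.9 0 -0.52; 1 1.5 7.5 0 -0.58; 1 1.8 8.1 0 -0.63; 1 2.2 8.7 0 -0.68; 1 2.6 9.3 0 -0.73; 1 3.0 9.8 0 -0.79; 1 3.5 10.4 0 -0.84; 1 4.0 10.9 0 -0.89; 1 4.5 11.3 0 -0.94; 1 5.0 11.8 0 -0.99; 1 5.6 12.2 0 -1.05
```

Call:
play_rows --plan "1 0 0.7 0 -0.05;1 -0.1 1.4 0 -0.1;1 0 2.1 0 -0.16;1 0 2.8 0 -0.21;1 0.1 3.5 0 -0.26;1 0.3 4.2 0 -0.31;1 0.4 4.9 0 -0.37;1 0.6 5.6 0 -0.42;1 0.9 6.2 0 -0.47;1 1.2 6.9 0 -0.52;1 1.5 7.5 0 -0.58;1 1.8 8.1 0 -0.63;1 2.2 8.7 0 -0.68;1 2.6 9.3 0 -0.73;1 3 9.8 0 -0.79;1 3.5 10.4 0 -0.84;1 4 10.9 0 -0.89;1 4.5 11.3 0 -0.94;1 5 11.8 0 -0.99;1 5.6 12.2 0 -1.05"

```text
time: 8.95
tool_pos: [657.5, 86.8, 44.8]
tool_rot: [-1.861, -2.53, 0.002]
force: [-1.5, -0.4, 0.9]
finger_gap: 0.8
```

```bash
python3 -c "
from h import *
look()"
```

```text
t 8.95 T [657.5  86.8  44.8] toolang 107.3 r 133.5 ang 281.5 F [-1.5 -0.4  0.9] q7 -0.45
top peg? 42 ang 23.1 r 128.3
top peg? 39 ang 113.1 r 127.0
top peg? 41 ang 203.2 r 127.1
top tin 86 ang 154.8 71.0
top post 22 [450.3 122.7] r 203.9
scene peg? 82 ang 287.3 r 124.6
scene peg? 35 ang 24.9 r 127.9
scene peg? 36 ang 203.3 r 127.5
scene peg? 41 ang 114.3 r 130.3
scene tin 129 ang 163.4 65.0
scene post 16 [447.8 126.1] r 204.6
```

```bash
python3 -c "
from h import *
arc((656.8,86.5),107.0,range(-8,-97,-8),-7)"
```

```text
1 0.3 -1.8 -7 0.14; 1 0.9 -3.6 -7 0.28; 1 1.7 -5.3 -7 0.42; 1 2.7 -6.8 -7 0.56; 1 4.0 -8.2 -7 0.70; 1 5.4 -9.4 -7 0.84; 1 7.0 -10.4 -7 0.98; 1 8.7 -11.2 -7 1.12; 1 10.5 -11.7 -7 1.26; 1 12.3 -12.0 -7 1.40; 1 14.2 -12.0 -7 1.54; 1 16.0 -11.7 -7 1.68
```

Call:
play_rows --plan "1 0.1 -0.5 0 0;1 0.1 -0.5 -3.5 0;1 0.1 -0.5 -7 0;1 0.3 -1.8 -7 0.14;1 0.9 -3.6 -7 0.28;1 1.7 -5.3 -7 0.42;1 2.7 -6.8 -7 0.56;1 4 -8.2 -7 0.7;1 5.4 -9.4 -7 0.84;1 7 -10.4 -7 0.98;1 8.7 -11.2 -7 1.12;1 10.5 -11.7 -7 1.26;1 12.3 -12 -7 1.4;1 14.2 -12 -7 1.54;1 16 -11.7 -7 1.68;1 16 -11.7 -7 1.68;1 16 -11.7 -7 1.68"

```text
time: 10.75
tool_pos: [498.3, 204.3, 114.9]
tool_rot: [3.125, 0.307, 0.0]
force: [0.7, -0.0, 0.4]
finger_gap: 0.1
```

```bash
python3 -c "
from h import *
look()"
```

```text
t 10.75 T [498.3 204.3 114.9] toolang 11.2 r 133.2 ang 185.7 F [ 0.7 -0.   0.4] q7 -2.18
top peg? 41 ang 24.3 r 127.9
top peg? 40 ang 294.3 r 127.9
top peg? 40 ang 114.1 r 127.0
scene peg? 30 ang 294.6 r 126.3
scene peg? 35 ang 24.9 r 128.0
scene peg? 41 ang 114.3 r 130.1
scene tin 136 ang 163.5 62.0
scene post 19 [447.7 126. ] r 204.7
```

```bash
python3 -c "
from h import *
arc((498.3,204.3),11.1,list(range(3,46,3))+[47,49])"
```

```text
1 -0.0 0.7 0 -0.05; 1 -0.1 1.4 0 -0.10; 1 -0.0 2.1 0 -0.16; 1 0.0 2.8 0 -0.21; 1 0.1 3.5 0 -0.26; 1 0.3 4.2 0 -0.31; 1 0.4 4.8 0 -0.37; 1 0.6 5.5 0 -0.42; 1 0.9 6.2 0 -0.47; 1 1.2 6.8 0 -0.52; 1 1.5 7.4 0 -0.58; 1 1.8 8.0 0 -0.63; 1 2.2 8.6 0 -0.68; 1 2.6 9.2 0 -0.73; 1 3.0 9.7 0 -0.79; 1 3.3 10.1 0 -0.82; 1 3.6 10.4 0 -0.86
```

Call:
play_rows --plan "1 0 0 3 0;1 0 0 5 0;1 0 0 6.5 0;1 0 0 7 0;1 0 0 7 0"

```text
time: 11.35
tool_pos: [498.5, 204.2, 44.3]
tool_rot: [3.127, 0.301, -0.002]
force: [-0.2, 1.0, 0.7]
finger_gap: -0.2
```

Call:
play_rows --plan "1 0 0.7 0 -0.05;1 -0.1 1.4 0 -0.1;1 0 2.1 0 -0.16;1 0 2.8 0 -0.21;1 0.1 3.5 0 -0.26;1 0.3 4.2 0 -0.31;1 0.4 4.8 0 -0.37;1 0.6 5.5 0 -0.42;1 0.9 6.2 0 -0.47;1 1.2 6.8 0 -0.52;1 1.5 7.4 0 -0.58;1 1.8 8 0 -0.63;1 2.2 8.6 0 -0.68;1 2.6 9.2 0 -0.73;1 3 9.7 0 -0.79;1 3.3 10.1 0 -0.82;1 3.6 10.4 0 -0.86;1 3.6 10.4 0 -0.86"

```text
time: 13.15
tool_pos: [555.2, 109.1, 45.8]
tool_rot: [2.717, 1.576, 0.003]
force: [-0.1, -0.5, -1.2]
finger_gap: 0.5
```

```bash
python3 -c "
from h import *
look()"
```

```text
t 13.15 T [555.2 109.1  45.8] toolang 60.2 r 132.2 ang 235.1 F [-0.1 -0.5 -1.2] q7 -1.32
top peg? 41 ang 336.7 r 128.2
top peg? 41 ang 66.4 r 127.8
top peg? 38 ang 156.4 r 126.8
top tin 87 ang 204.1 69.0
top post 24 [450.2 123.4] r 203.7
scene peg? 30 ang 337.1 r 126.6
scene peg? 57 ang 235.6 r 122.9
scene peg? 38 ang 67.4 r 129.0
scene peg? 41 ang 155.9 r 129.3
scene tin 129 ang 211.1 70.0
scene post 16 [447.8 125.2] r 205.0
```

Call:
play_rows --plan "1 0 0.3 0 -0.02;1 0 0.6 0 -0.04;1 0 0.8 0 -0.06;1 0 1 0 -0.08;1 0 1.2 0 -0.09;1 0 1.2 0 -0.09;1 0 1.2 0 -0.09"

```text
time: 13.95
tool_pos: [564.7, 103.4, 44.8]
tool_rot: [2.643, 1.697, 0.001]
force: [0.1, 0.6, 0.1]
finger_gap: -0.0
```

```bash
python3 -c "
from h import *
look(('scene','s3.png'))"
```

```text
t 13.95 T [564.7 103.4  44.8] toolang 65.4 r 132.0 ang 239.9 F [0.1 0.6 0.1] q7 -1.22
top peg? 42 ang 341.5 r 127.8
top peg? 41 ang 71.1 r 127.3
top peg? 38 ang 161.5 r 127.4
top tin 85 ang 208.8 69.0
top post 24 [450.1 123. ] r 204.0
scene peg? 29 ang 342.3 r 125.9
scene peg? 61 ang 240.4 r 124.2
scene peg? 39 ang 72.1 r 129.5
scene peg? 40 ang 160.6 r 128.9
scene tin 131 ang 216.7 73.0
scene post 16 [448.  125.8] r 204.5
```

View pics/s3.png

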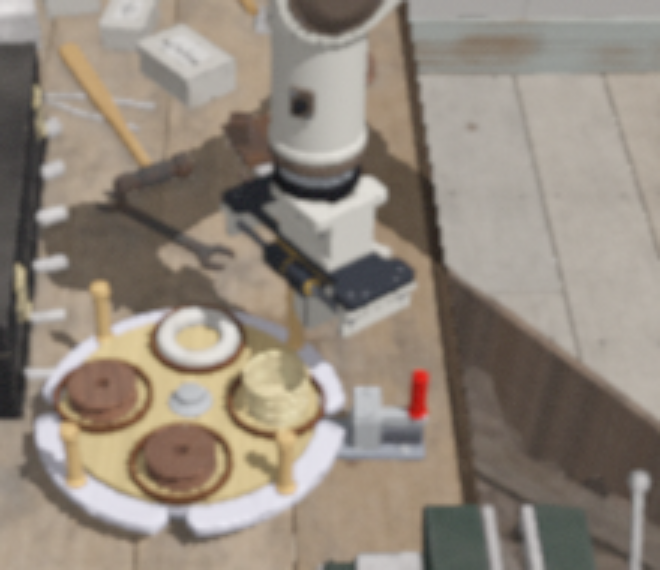

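The scene view shows the tin's cup, near (275,390), facing the bolt. The red post is at (419,393) and still drawn out. The notch is aligned to within about 1°. Next I'll move behind the post.

Call:
play_rows --plan "1 0 -0.5 0 0;1 0 -0.6 -3.5 0;1 0 -0.6 -7 0;1 -0.8 -3 -7 0.1;1 -2 -5.5 -7 0.22;1 -3.2 -8 -7 0.34;1 -4.5 -11 -7 0.46;1 -5.6 -13.6 -7 0.58;1 -5.7 -13.7 -7 0.67;1 -5.7 -13.7 -7 0.67;1 -5.7 -13.7 -7 0.67"

```text
time: 15.15
tool_pos: [416.6, 108.7, 115.1]
tool_rot: [3.053, 0.738, 0.002]
force: [-0.0, 0.3, 0.1]
finger_gap: 0.5
```

```bash
python3 -c "
from h import *
look()
s=env.get_state();d=np.array(s['tool_pos'])[:2]-CEN;t=np.deg2rad(26.9);print(d@[np.cos(t),np.sin(t)],d@[-np.sin(t),np.cos(t)])"
```

```text
t 15.15 T [416.6 108.7 115.1] toolang 27.2 r 240.3 ang 206.9 F [-0.   0.3  0.1] q7 -1.75
top peg? 41 ang 341.5 r 128.0
top peg? 39 ang 71.0 r 127.6
top peg? 41 ang 251.4 r 126.9
top peg? 37 ang 161.4 r 127.2
top tin 91 ang 209.3 63.0
top post 23 [450.3 123.1] r 203.7
scene peg? 29 ang 342.2 r 125.9
scene peg? 32 ang 250.7 r 125.1
scene peg? 39 ang 72.1 r 129.3
scene peg? 40 ang 160.6 r 129.0
scene tin 126 ang 213.0 73.0
scene post 18 [447.6 125.6] r 205.0
-240.07997093956556 -0.015430912580749781
```

Call:
play_rows --plan "1 0 0 4 0;1 0 0 7 0;1 0 0 8.7 0;1 0 0 8.7 0;1 0.5 0 8.7 0;1 1 0 8.7 0;1 1.3 0 8.7 0;1 1.6 0 8.7 0;1 1.9 0 8.7 0;1 2.2 0 8.7 0;1 2.5 0 8.7 0;1 2.8 0 8.7 0;1 3.1 0 8.7 0;1 3.3 0 8.7 0;1 3.5 0 8.7 0;1 3.6 0 8.7 0;1 3.7 0 8.7 0;1 3.8 0 8.7 0;1 3.8 0 8.7 0"

```text
time: 17.15
tool_pos: [449.9, 126.0, 27.8]
tool_rot: [-3.054, -0.734, 0.0]
force: [-1.8, -1.0, 0.2]
finger_gap: 0.2
```

```bash
python3 -c "
from h import *
look()
s=env.get_state();d=np.array(s['tool_pos'])[:2]-CEN;t=np.deg2rad(26.9);print(d@[np.cos(t),np.sin(t)],d@[-np.sin(t),np.cos(t)])"
```

```text
t 17.15 T [449.9 126.   27.8] toolang 27.0 r 202.8 ang 206.9 F [-1.8 -1.   0.2] q7 -1.96
top peg? 38 ang 341.8 r 127.6
top peg? 40 ang 71.6 r 127.7
top peg? 41 ang 251.8 r 126.7
top peg? 39 ang 161.7 r 127.1
top tin 88 ang 207.7 70.0
scene peg? 33 ang 342.6 r 126.3
scene peg? 29 ang 251.3 r 126.2
scene peg? 41 ang 72.4 r 129.8
scene peg? 37 ang 160.8 r 129.0
scene tin 129 ang 216.5 72.0
-202.7403579620562 0.13459007573999876
```

Call:
play_rows --plan "1 0.1 0 0 0;1 0.2 0 0 0;1 0.3 0 0 0;1 0.3 0 0 0"

```text
time: 17.65
tool_pos: [450.8, 126.4, 27.5]
tool_rot: [3.053, 0.734, -0.005]
force: [-5.9, -3.6, 5.1]
finger_gap: 0.4
```

Call:
play_rows --plan "1 0.1 0 0 0;1 0.1 0 0 0"

```text
time: 17.85
tool_pos: [450.8, 126.4, 27.3]
tool_rot: [3.053, 0.734, -0.008]
force: [-8.7, -4.5, 6.8]
finger_gap: 0.6
```

Call:
play_rows --plan "1 -0.5 0 0 0;1 -1.5 0 0 0;1 -3 0 0 0;1 -4 0 -3 0;1 -4 0 -7 0;1 -5 8 -11 0;1 -5 12 -15 0;1 -5 16 -15 0;1 -5 16 -15 0;1 -5 16 -15 0"

```text
time: 18.85
tool_pos: [484.9, -42.7, 179.5]
tool_rot: [3.055, 0.721, 0.007]
force: [-0.3, 0.3, -0.3]
finger_gap: 0.3
```

```bash
python3 -c "
from h import *
look(('top','t4.png'))
c=dict(np.load('top0.npz'));f=cam('top')['frame'].astype(int)
v,u=np.nonzero((f[...,2]>150)&(f[...,1]<80)&(f[...,0]<80));k=(u>330)&(u<380)&(v>190)&(v<230);p=ray(c,u[k].mean(),v[k].mean(),85);print(p,np.hypot(*(p[:2]-CEN)))"
```

```text
t 18.85 T [484.9 -42.7 179.5] toolang 26.6 r 298.4 ang 240.7 F [-0.3  0.3 -0.3] q7 -1.37
top peg? 38 ang 341.7 r 127.7
top peg? 39 ang 71.4 r 127.8
top peg? 38 ang 251.9 r 126.9
top peg? 39 ang 161.7 r 127.1
top tin 87 ang 207.2 68.0
top post 20 [470.3 132.6] r 181.6
scene peg? 32 ang 342.5 r 126.5
scene peg? 31 ang 251.0 r 126.1
scene peg? 41 ang 72.3 r 129.6
scene peg? 36 ang 160.9 r 128.9
scene tin 123 ang 215.3 70.0
scene post 15 [468.  136.9] r 181.7
[468.30504737 134.56364503  85.        ] 182.48190561402996
```

View pics/t4.png

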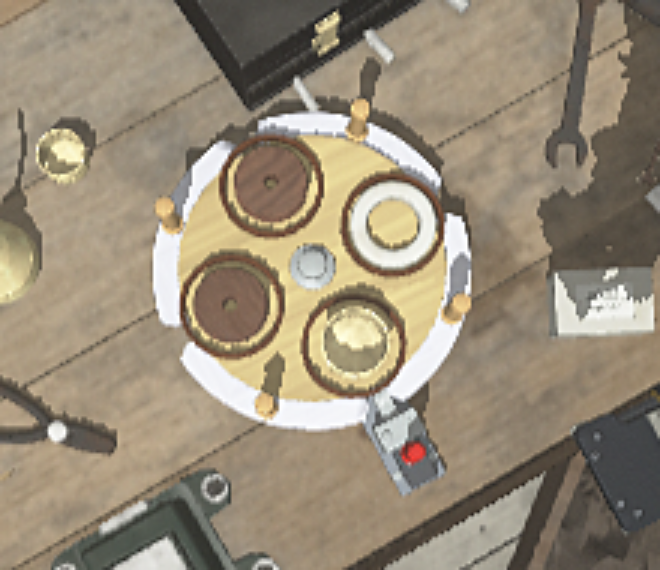

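The top view shows the tin's cup in line with the bolt and the nose inside the rim, with the post at (413,455). I measure 22–23 mm of travel. I'll push once more, slightly higher on the post, to make sure it is fully home.

Call:
play_rows --plan "1 0 -4 0 0;1 0 -8 0 0;1 0.5 -12 0 0;1 1 -16 4 0;1 1 -16 8 0;1 1 -16 12 0;1 1 -16 14 0;1 2 -16 14 0;1 3 -16 14 0;1 3.8 -16 14 0;1 4.2 -16 14 0;1 4.5 -16 14 0;1 4.8 -16 14 0;1 5.1 -16 14 0;1 5.3 -16 14 0;1 5.3 -16 14 0;1 5.3 -16 14 0"

```text
time: 20.7
tool_pos: [451.2, 126.0, 36.9]
tool_rot: [3.051, 0.732, -0.015]
force: [-11.1, -5.3, 8.7]
finger_gap: 0.3
```

Call:
play_rows --plan "1 -0.5 0 0 0;1 -1.5 0 0 0;1 -3 0 0 0;1 -4 0 -3 0;1 -4 0 -7 0;1 -5 8 -11 0;1 -5 12 -15 0;1 -5 16 -15 0;1 -5 16 -15 0;1 -5 16 -15 0"

```text
time: 21.7
tool_pos: [487.0, -41.5, 189.3]
tool_rot: [3.055, 0.721, 0.006]
force: [-0.3, -0.1, -0.2]
finger_gap: 0.5
```

```bash
python3 -c "
from h import *
look()
c=dict(np.load('top0.npz'));f=cam('top')['frame'].astype(int)
v,u=np.nonzero((f[...,2]>150)&(f[...,1]<80)&(f[...,0]<80));k=(u>330)&(u<380)&(v>190)&(v<230);p=ray(c,u[k].mean(),v[k].mean(),85);print(p,np.hypot(*(p[:2]-CEN)))"
```

```text
t 21.7 T [487.  -41.5 189.3] toolang 26.6 r 296.3 ang 241.0 F [-0.3 -0.1 -0.2] q7 -1.37
top peg? 36 ang 341.6 r 127.8
top peg? 39 ang 71.5 r 127.9
top peg? 39 ang 251.9 r 126.9
top peg? 39 ang 161.7 r 127.1
top tin 85 ang 207.0 72.0
top post 20 [470.3 132.5] r 181.7
scene peg? 33 ang 342.6 r 126.2
scene peg? 30 ang 251.3 r 126.0
scene peg? 41 ang 72.4 r 129.5
scene peg? 38 ang 160.8 r 129.3
scene tin 127 ang 215.3 71.0
scene post 17 [467.5 136.2] r 182.5
[468.30504737 134.56364503  85.        ] 182.48190561402996
```

The second push, with 12 N of resistance, did not move the bolt: the post is still 182 mm from the axis, the given fully-home position. Handing in.

```bash
python3 -c "
from station import env
print(env.close_job())"
```

```text
the job is handed in; nothing more can be done
None
```

I pushed the carousel round about 123° by two of its pegs until the brass tin's cup faced the bolt. I then pushed the red post inwards until the bolt stopped. The job is handed in, and no verdict was reported.

**Bolt:** the post stands about 182 mm from the axis, which is the given fully-home position. My camera measurements put its travel at 22–23 mm, short of the nominal 24 mm but above the 20.5 mm needed. A second push at about 12 N did not move it any further.

**Carousel:** in the last camera readings, the pegs put the notch within about 0.5° of the bolt's line. The tin is in the front cup and all four parts looked seated in the last picture.

**Robot:** the arm is clear of everything and the force reading is about 0. The run took about 22 s of the 72 s allowed.

**What disagreed:**
- **First push missed:** the reported tool height was about 40 mm below where the cameras showed the fingertips. The first sweep passed over the peg without moving anything. I lowered the tool by that amount and the pushes then worked.
- **Tin angle in the side view:** the side camera put the tin about 8° off. It sees only part of the tin, so I relied on the top view and the pegs.
- **Oil can, pliers and box:** I did not measure these again at the end, but no move went near them.

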